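# Start the press screw in the glue-up press

## Task

On the foam glue-up press, lock the carriage by turning the black wing knob clockwise until it is tight. Then take the press screw, which stands loose in the threaded boss, by its square head: turn it backward (anticlockwise) only until it drops into the thread, stop there, and turn it forward (clockwise) one full turn, so that the thread is started. Finish still gripping the head of the started screw, so that the swivel foot can be fitted from below; do not lift the screw out of the boss, do not let the carriage slide along its bars, and leave everything else where it is.

Things in the scene. Friction and masses are not known exactly. Their poses are not given: they have to be found in the camera images.
- press: Glue-up press for foam blanks: plywood base 220 x 440 x 12 mm, two tube uprights, and two parallel steel bars (12 mm wide, 30 mm high, 400 mm long, tops 135 mm above the table) that run along its y axis. Fixed to the table, placed and yawed differently each time. Origin: centre of the base's underside; z up.
- carriage: Grey saddle plate 94 (x) x 190 (y) x 10 mm on the two bars, 0 to 55 mm either side of their middle. It slides along its own y axis: loose it moves at about 2 N, with the knob tight it holds 25 N. Origin: centre of its underside, 135 mm above the table; axes parallel to the press's, z up. The threaded boss stands at y = -50 mm, the clamp knob at y = +50 mm in its frame; both at x = 0.
- clamp_knob (a joint): Angle of the wing clamp knob, rad. Grows clockwise (seen from above). It starts loose, 0 to 0.35; from about 1.15 it begins to bite, and 1.55 is its stop, fully tight; it stays where it is left. Turning it takes about 0.12 N m, up to 0.2 at the stop.
- knob_grip (a point): Centre of the knob's wing, on its turning axis (which is vertical). The wing is a black plastic bar 46 mm long (this frame's x), 15 mm thick (y), 21 mm high (from 10.5 below to 11 above this point), on a hub 24 mm across. This point is 34.5 mm above the carriage's origin, 24.5 mm above the saddle plate's top.
- screw: Press screw, steel, 116 mm long, about 0.37 kg, loose and upright in the boss (leans up to 3 degrees). Origin: centre of its lower end, z up along it. Core 18 mm across; right-hand thread of pitch 8 mm, 28 mm across, begins 38 mm above the origin. Its top 24 mm is a square head, 26 mm across the flats, which face the screw's x and y. No stop in the thread; up to 2 mm axial play once started.
- head (a point): Centre of the square head: on the screw's axis, 104 mm above the screw's origin, about 78 mm above the carriage's origin at the start. Turned back (anticlockwise from above), the screw climbs at 8 mm a turn until its thread's end passes the upper end of the boss's thread; there it falls about 7 mm at once, unless the hand carries it. Turned forward after that it sinks 8 mm a turn.
- thread_start (a point): Lower end of the screw's thread: 14 mm from the screw's axis on its +x side, 38 mm above its origin. At the start it rests on the boss's first thread, 0.8 to 1.7 rad clockwise of the place where it drops. Hidden in the boss once dropped.
- boss_mouth (a point): On the axis of the threaded boss (44 mm across, fixed in the saddle plate), at the height of its thread's upper end, 14 mm above the carriage's origin; axes as the carriage. The screw drops when thread_start points along this frame's -x, give or take 0.4 rad. In this frame thread_start has z about 0 before the drop, -7 mm after it, -15 mm one turn later.
- stack: Glue-up lying on the press's base under the bars: two lilac foam slabs, together 90 x 240 x 50 mm, with a plywood pressing board 100 x 250 x 12 mm on them. Leave alone. Origin: centre of underside.
- foot: Swivel foot for the screw, steel disc 52 mm across, 24 mm high, lying on the press's base. Leave alone.
- sanding_block: Cork sanding block 60 x 110 x 32 mm on the table. Leave alone.
- wrench: Steel wrench 200 mm long on the table. Leave alone.
- glue: White glue bottle, 56 mm across, 150 mm high, on the table. Leave alone.
- bone: Bone-shaped lilac foam carving, 190 x 85 x 40 mm, on the table. Leave alone.
- brush: Flat brush with wooden handle, 200 mm long, on the table. Leave alone.
Not all that is in view belongs to the job. What is shaped like the screw but blue or purple is not meant.

How it is judged (in metres and radians):
On the way, in this order (a step that is already met when the one before it is completed fails the run):
1. the clamp knob is tight (value of joint clamp_knob above 1.35 rad), for 0.2 s.
2. the screw has been turned back to the upper end of the boss's thread, still resting on it (x of thread_start in the frame of boss_mouth below -0.0115 m and z of thread_start in the frame of boss_mouth between -0.003 and 0.006 m), for 0.02 s.
3. the screw has dropped into the thread (x of thread_start in the frame of boss_mouth below 0 m and z of thread_start in the frame of boss_mouth between -0.01 and -0.0045 m), for 0.2 s.
At the end, for the whole second after the job is handed in: The screw sits in the boss's thread one turn (give or take a quarter turn) past the place where it dropped, upright within 7 degrees and at rest, its head gripped by the fingers with more than 3 N; the knob is turned to 1.35 rad or more; the carriage is within 12 mm of where it stood (value of joint clamp_knob above 1.35 rad and z of thread_start in the frame of boss_mouth between -0.019 and -0.0105 m and x of thread_start in the frame of boss_mouth below 0 m and angle between screw's own z axis and vertical below 0.12 rad and contact force between the fingers and screw above 3 N and linear speed of screw below 0.01 m/s and angular speed of screw below 0.1 rad/s and distance of carriage from where it was at the start of the episode below 0.012 m); the arm keeps its last pose, push and grip.
It fails at once if the screw is lifted out of the boss (z of thread_start in the frame of boss_mouth above 0.015 m).
It fails at once if the screw is turned forward before it has dropped, or far back past the drop (x of thread_start in the frame of boss_mouth above 0.009 m and z of thread_start in the frame of boss_mouth above -0.007 m).
It fails at once if the screw is turned in more than about one and a half turns (z of thread_start in the frame of boss_mouth below -0.0205 m).
It fails at once if the carriage slides along its bars (distance of carriage from where it was at the start of the episode above 0.015 m).
It fails at once if a bystander is disturbed (distance of any of stack, foot, sanding_block, wrench, glue, bone, brush from where it was at the start of the episode above 0.03 m).
It also fails if it takes over 72 s, if anything falls off the work surface, if the arm or the gripper's body presses on something with over 40 N, if the wrist force passes 120 N, or if a joint passes its speed limit or range.

## Robot

A 6-joint arm with a two-finger parallel gripper is mounted at the origin on the work surface. World frame = base frame: x ahead of the robot, y to its left, z up, the work surface at z = 0. Lengths are in mm, angles in rad, forces in N, time in s.
With the tool pointing down it reaches from about 350 to 875 mm from the base axis. Payload 4.2 kg.
Tool frame: the origin (TCP) lies at the very end of the fingers, on their centre line; the grasp point (between the pads) lies 19 mm behind it; z points along the fingers, y is the line along which they close (so a half turn about z gives the same grasp; the last joint's range is limited). The gripper opens to 85 mm and grips with 20 to 120 N. Pads are 22 mm wide; open, the fingers measure 114 mm over their backs; the gripper's body (76 mm by 85 mm) begins 54 mm behind the grasp point. The pads swing forward as they close: fully open they stand 13 mm farther back than shut.
Start: joints at [-1.079, 0.385, 0.008, 0, -1.194, -0.259], TCP at [144.207, -608.115, 231.312] pointing down, gripper open.
Joint ranges: [-3.14, 3.14], [-1.21, 2.06], [-1.07, 1.41], [-3.16, 2.05], [-2.99, -0.16], [-3.1, 3.1]. Speed limits (rad/s): [2.79, 2.79, 3.14, 3.14, 3.14, 3.14].

## Interface

Orientations are given as a unit quaternion [x, y, z, w].
In Python, from bench import arm, viewer gives the robot as it stands. The module is installed in compiled form; this text tells all that it offers.
- The arm moves only by the tool jog_arm, called after "Request:" as name(argument=value, ...), one argument or row to a line, values as JSON. Schema: {"type":"object","properties":{"motion":{"type":"array","items":{"type":"object","properties":{"xyz":{"type":"array","items":{"type":"number"},"minItems":3,"maxItems":3},"rotvec":{"type":"array","items":{"type":"number"},"minItems":3,"maxItems":3}},"additionalProperties":false},"minItems":1,"maxItems":10},"aperture":{"type":"number"},"only":{"type":"string"},"quiet":{"type":"boolean"},"lines":{"type":"string"}},"required":["motion"],"additionalProperties":false}. motion is a list of rows, 1 to 10 of them, each an object with the fields xyz (a list: dx, dy, dz in units of 50 mm), rotvec (a list: a rotation vector rx, ry, rz in units of 0.2 rad); a field left out counts as zero; each row is the pose to reach, as a shift and turn from the pose commanded when the call began, along the tool's axes at that moment; what a row does not reach only later rows make up. A row lasts 1/10 s, in which the tool goes at most 50 mm and 0.15 rad, less where a joint would pass 70% of its speed; a pose out of reach is approached as far as the arm can. aperture is the finger opening in mm, set as the call begins (left out keeps the last). The fingers move at their own pace and stop on an object; the grip force is fixed at half the most. Time passes only in rows, so rows that do not move let the fingers close. The tool returns the time, the measured TCP pose, the force, the opening and the grip force at its end. only (a regular expression) keeps the lines of the reply that match it, lines (a string "A,B") keeps lines A to B, and quiet returns only ok. Input that does not fit is refused with a message, and nothing moves.
- arm.read_state(): the state, without advancing time (a new reading comes with each control period).
- viewer.get_image(name): name is "scene" or "top"; returns (picture, depth): 480x640x3 uint8, blue, green, red; 480x640 float32, mm along the optical axis (not along the pixel's ray), 0 where there is no reading.
- viewer.get_calibration(name): a dict with "K" (3x3 intrinsics, pixels), "rvec" (rotation vector, rad) and "tvec" (3), from world to camera coordinates, as OpenCV has them. Camera axes: x right, y down, z forward; pixel columns grow to the right and rows downward; lengths in mm; the calibration is good to about 2 mm. A picture is of the moment at which its call begins. get_calibration takes no time and is no camera call.
- arm.job_done(): hands the job in; it is judged then, once.
The state is a dict: "clock": time; "joints": joint angles; "joint_vel": joint speeds; "joint_efforts": joint torques, N m; "position": TCP position; "ee_rot": TCP orientation; "contact_force": force on the tool from outside, world axes, zero at the start; "wrist_torque": the same for the moment, N m; "gripper_width": finger opening in mm; "grasp_force": force on a finger pad.
Only numpy, scipy, OpenCV 4.12 (cv2) and the standard library are available. Lean on these libraries where they do the work, as an engineer would, in place of code of your own. Each camera call takes 0.05 s, during which the arm holds its last target. There are 200 camera calls.

## Working session

There is one attempt and no reset: what is moved stays moved. The work goes in short steps, Python scripts to look and compute and a tool call to move; the robot and the scene stay as the last step left them, time stands still between calls to the robot, and variables do not carry over. Pictures are saved under pics/ and viewed, at most 10 in all, crops included, and the job is handed in when it is done.

```bash
mkdir -p pics; cat > h.py <<'E'
import numpy as np, cv2
from scipy.spatial.transform import Rotation as R
from bench import arm, viewer
def cal(n):
    c=viewer.get_calibration(n); return np.array(c["K"],float),cv2.Rodrigues(np.array(c["rvec"],float))[0],np.array(c["tvec"],float).ravel()
def ray(n,u,v):
    K,Rm,t=cal(n); return -Rm.T@t, Rm.T@np.linalg.solve(K,[u,v,1.])
def onz(n,u,v,z):
    o,d=ray(n,u,v); return o+d*(z-o[2])/d[2]
def pt(n,u,v,dep):
    o,d=ray(n,u,v); return o+d*dep
def proj(n,p):
    K,Rm,t=cal(n); q=K@(Rm@np.array(p,float)+t); return q[:2]/q[2]
def two(a,ua,b,ub):
    o1,d1=ray(a,*ua);o2,d2=ray(b,*ub);A=np.array([d1,-d2]).T
    s=np.linalg.lstsq(A,o2-o1,rcond=None)[0];p,q=o1+s[0]*d1,o2+s[1]*d2
    return (p+q)/2,np.linalg.norm(p-q)
def cloud(n,dep):
    K,Rm,t=cal(n);v,u=np.mgrid[:480,:640];c=np.linalg.inv(K)@np.stack([u.ravel(),v.ravel(),np.ones(u.size)])
    return ((c*dep.ravel()).T-t)@Rm
E
python3 - <<'E'
from h import *
print(arm.read_state())
for n in("scene","top"):
    im,d=viewer.get_image(n); cv2.imwrite(f"pics/{n}0.png",im); np.save(f"{n}0.npy",d)
    print(n,ray(n,320,240))
E
```

```text
{'clock': 0.0, 'joints': array([-1.07939989e+00,  3.85587575e-01,  6.59685816e-03, -4.79186444e-04,
       -1.19399056e+00, -2.58601844e-01]), 'joint_vel': array([ 1.27311514e-03,  7.08983196e-04,  7.22204298e-04, -9.39183625e-05,
        2.44558718e-04,  1.38712582e-03]), 'joint_efforts': array([-1.18711683e-03, -3.92292309e+01,  1.88396055e+01,  4.18624520e+00,
       -4.82997260e-03,  3.08143527e-06]), 'position': array([ 144.0624329 , -607.5637747 ,  230.19446058]), 'ee_rot': array([-1.16046764e-01,  9.93243125e-01,  1.09811973e-03, -1.92929219e-04]), 'contact_force': array([ 0.73039404, -0.26910165, -0.13925117]), 'wrist_torque': array([-0.02070155,  0.01471461,  0.04822555]), 'grasp_force': 0.0, 'gripper_width': 85.46278355749841}
scene (array([1328.81441932, -427.06525912,  853.74216921]), array([-0.6927645 ,  0.40830707, -0.59520015]))
top (array([ 382.4858342 ,    9.20426067, 1479.20190582]), array([ 0.13200286, -0.00332463, -0.99135733]))
```

View pics/scene0.png

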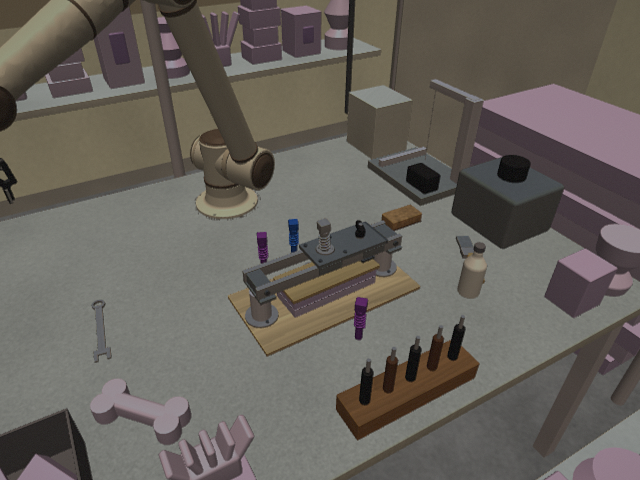

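View pics/top0.png

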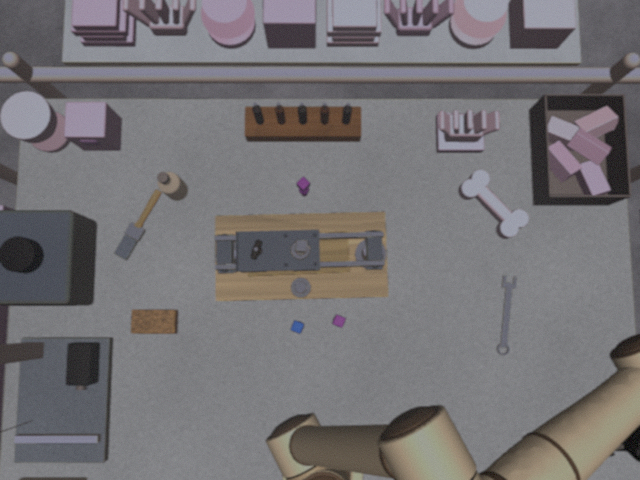

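Scene view: the grey screw stands in the boss on the saddle at (323,235). The look-alikes are blue at (293,235), purple at (262,247) and purple at (360,315). The black wing knob is at (361,228). In the top view the screw is at (301,249), the knob at (257,249) and the foot at (301,287). I choose the grey one in the boss.

```bash
python3 - <<'E'
from h import *
s=cv2.imread("pics/scene0.png");t=cv2.imread("pics/top0.png")
a=cv2.resize(s[200:275,290:410],None,fx=6.6,fy=6.6*.6/.6,interpolation=cv2.INTER_CUBIC)[:, :800]
b=cv2.resize(t[225:275,210:330],None,fx=6.6,fy=6.6,interpolation=cv2.INTER_CUBIC)[:, :800]
h=min(300,b.shape[0]);a=cv2.resize(s[205:250,300:400],(792,297*1),interpolation=cv2.INTER_CUBIC) if 0 else a
w=min(a.shape[1],b.shape[1]);im=np.vstack([a[:,:w],b[:,:w]]);sc=600/im.shape[0]
im=cv2.resize(im,None,fx=sc,fy=sc);print(im.shape,sc)
cv2.imwrite("pics/c1.png",cv2.convertScaleAbs(im,alpha=1.5))
for n in("scene","top"):
    P=cloud(n,np.load(n+"0.npy")).reshape(480,640,3)
    pts=[(323,222),(324,226),(361,226),(361,231),(345,243)] if n=="scene" else [(301,249),(257,249),(280,249),(257,262),(301,230)]
    for u,v in pts: print(n,u,v,P[v,u].round(1))
E
```

```text
(600, 576, 3) 0.7272727272727273
scene 323 222 [538.6  46.  222.8]
scene 324 226 [551.   41.4 220.9]
scene 361 226 [545.7 147.4 181.3]
scene 361 231 [553.4 142.8 173.1]
scene 345 243 [543.  105.8 144.2]
top 301 249 [529.6  46.7 225.2]
top 257 249 [534.8 147.8 181.2]
top 280 249 [539.   98.  145.1]
top 257 262 [508.4 151.  147.5]
top 301 230 [583.7  49.2 145.8]
```

View pics/c1.png

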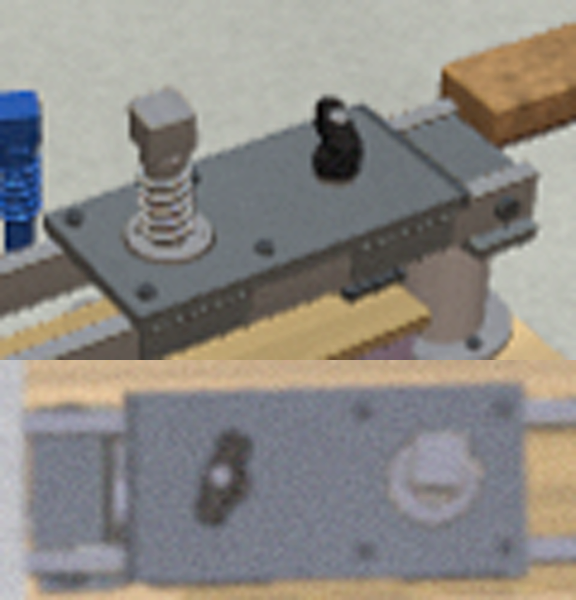

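The crop confirms the grey screw in the boss, and the black wing knob on the same saddle. Now I'll measure both from the two views.

```bash
cat > meas.py <<'E'
from h import *
def rect(p): 
    (c,s,a)=cv2.minAreaRect(p[:,:2].astype(np.float32)); return np.round(c,1),np.round(s,1),round(a,1)
def meas(tag):
    out={}
    for n in("scene","top"):
        im,d=viewer.get_image(n); cv2.imwrite(f"pics/{n}{tag}.png",im); np.save(f"{n}{tag}.npy",d)
        P=cloud(n,d).reshape(480,640,3)
        box=(P[...,0]>440)&(P[...,0]<640)&(P[...,1]>-20)&(P[...,1]<240)
        dark=im.max(2)<45 if n=="scene" else im.max(2)<75
        kb=box&(P[...,2]>158)&(P[...,2]<190)&(P[...,1]>110)
        p=P[kb]; print(n,"knob n",len(p),"med",np.median(p,0).round(1),"z95",np.percentile(p[:,2],95).round(1),rect(p))
        kt=kb&(P[...,2]>174); p=P[kt]; e=np.linalg.eigh(np.cov(p[:,:2].T)); v=e[1][:,1]; print("   wingtop n",len(p),p.mean(0).round(1),"dir",np.degrees(np.arctan(v[1]/v[0])).round(1),"sd",np.sqrt(e[0]).round(1))
        hb=box&(P[...,2]>205)&(P[...,1]<100)
        p=P[hb]; t=p[p[:,2]>np.percentile(p[:,2],95)-5]
        v,u=np.where(hb); print("   head n",len(p),"top",len(t),t.mean(0).round(1),rect(t),"all",rect(p),"z95",np.percentile(p[:,2],[50,95]).round(1),"px",u.min(),u.max(),v.min(),v.max())
        pl=P[box&(abs(P[...,2]-145)<4)&(abs(P[...,0]-540)<60)]; print("   plate",rect(pl),np.median(pl[:,2]).round(1))
if __name__=="__main__":
    import sys; meas(sys.argv[1])
E
python3 meas.py 1
```

```text
scene knob n 115 med [544.6 146.9 174.8] z95 180.0 (array([537.3, 150.5]), array([16.3, 50. ]), 75.6)
   wingtop n 61 [538.7 149.9 177.4] dir -18.5 sd [ 3.6 13.2]
   head n 150 top 86 [540.4  45.6 221.8] (array([538.7,  45.9]), array([28.8, 25.6]), 3.4) all (array([538.7,  46.1]), array([26.2, 29. ]), 88.7) z95 [219.9 223.8] px 317 330 219 231
   plate (array([537.7, 103.7]), array([ 97.3, 199.7]), 1.3) 143.3
top knob n 152 med [534.1 149.6 178.4] z95 183.4 (array([535.2, 150.1]), array([20.8, 44.8]), 63.8)
   wingtop n 117 [534.7 150.3 179.4] dir -18.2 sd [ 4.  12.7]
   head n 146 top 103 [537.2  46.1 225.1] (array([537.5,  45.6]), array([24.2, 24.3]), 90.0) all (array([537.4,  45.8]), array([24.7, 25.6]), 89.9) z95 [224.  227.4] px 296 307 240 252
   plate (array([536.7, 111.3]), array([ 94.8, 211.3]), 1.6) 144.9
```

```bash
cat > go.py <<'E'
from h import *
import sys
# target x y z yaw(of tool x, rad): print the shift and turn in the tool's axes
x,y,z,yaw=map(float,sys.argv[1:5]); s=arm.read_state(); r=R.from_quat(s["ee_rot"])
T=R.from_matrix(np.array([[np.cos(yaw),np.sin(yaw),0],[np.sin(yaw),-np.cos(yaw),0],[0,0,-1]]))
print("t",s["clock"],"shift",r.inv().apply(np.array([x,y,z])-s["position"]).round(1),"rot",(r.inv()*T).as_rotvec().round(3),"j",np.round(s["joints"],2))
E
python3 go.py 536 150 280 -0.32
```

```text
t 0.2 shift [-556.   647.1  -48.6] rot [ 1.000e-03  2.000e-03 -2.589e+00] j [-1.08  0.39  0.01 -0.   -1.19 -0.26]
```

The rows are not in the units I measure in: shifts go in units of 50 mm and turns go in units of 0.2 rad. I convert before sending: 647 mm is 12.94, -556 mm is -11.12, -2.59 rad is -12.95.

Request:
jog_arm(
  motion=[
    {"xyz":[0, 0, -0.96]},
    {"xyz":[-5.6, 6.5, -0.96], "rotvec":[0, 0, -6.5]},
    {"xyz":[-5.6, 6.5, -0.96], "rotvec":[0, 0, -6.5]},
    {"xyz":[-11.12, 12.94, -0.96], "rotvec":[0, 0, -12.95]},
    {"xyz":[-11.12, 12.94, -0.96], "rotvec":[0, 0, -12.95]},
    {"xyz":[-11.12, 12.94, -0.96], "rotvec":[0, 0, -12.95]},
    {"xyz":[-11.12, 12.94, -0.96], "rotvec":[0, 0, -12.95]},
    {"xyz":[-11.12, 12.94, -0.96], "rotvec":[0, 0, -12.95]},
    {"xyz":[-11.12, 12.94, -0.96], "rotvec":[0, 0, -12.95]},
    {"xyz":[-11.12, 12.94, -0.96], "rotvec":[0, 0, -12.95]},
  ],
  aperture=60,
)

```text
clock: 1.2
position: [351.2, -206.5, 279.6]
ee_rot: [0.713, -0.701, 0.0, -0.0]
contact_force: [1.0, -0.1, 0.2]
gripper_width: 60.2
grasp_force: 0.0
```

```bash
python3 go.py 536 150 280 -0.32
```

```text
t 1.2 shift [-3.531e+02 -1.912e+02 -3.000e-01] rot [-1.000e-03 -1.000e-03 -1.233e+00] j [-0.13 -0.04 -0.39 -0.   -1.21  0.15]
```

Request:
jog_arm(
  motion=[
    {"xyz":[-7.06, -3.82, 0], "rotvec":[0, 0, -6.165]},
    {"xyz":[-7.06, -3.82, 0], "rotvec":[0, 0, -6.165]},
    {"xyz":[-7.06, -3.82, 0], "rotvec":[0, 0, -6.165]},
    {"xyz":[-7.06, -3.82, 0], "rotvec":[0, 0, -6.165]},
    {"xyz":[-7.06, -3.82, 0], "rotvec":[0, 0, -6.165]},
    {"xyz":[-7.06, -3.82, 0], "rotvec":[0, 0, -6.165]},
    {"xyz":[-7.06, -3.82, 0], "rotvec":[0, 0, -6.165]},
    {"xyz":[-7.06, -3.82, 0], "rotvec":[0, 0, -6.165]},
    {"xyz":[-7.06, -3.82, 0], "rotvec":[0, 0, -6.165]},
    {"xyz":[-7.06, -3.82, 0], "rotvec":[0, 0, -6.165]},
  ],
)

```text
clock: 2.2
position: [537.8, 148.1, 278.2]
ee_rot: [0.987, -0.161, -0.001, 0.001]
contact_force: [-0.4, 0.6, 0.9]
gripper_width: 60.4
grasp_force: 0.0
```

```bash
python3 go.py 536 150 153 -0.32
```

```text
t 2.2 shift [ -2.1  -1.4 125.2] rot [ 0.001  0.001 -0.004] j [ 0.56  0.24 -0.08 -0.   -1.25  0.69]
```

To row units: 125 mm is 2.5, -2 mm is -0.04.

Request:
jog_arm(
  motion=[
    {"xyz":[-0.02, -0.02, 0.8]},
    {"xyz":[-0.04, -0.02, 1.6]},
    {"xyz":[-0.04, -0.02, 2.2]},
    {"xyz":[-0.04, -0.02, 2.5]},
    {"xyz":[-0.04, -0.02, 2.5]},
    {"xyz":[-0.04, -0.02, 2.5]},
  ],
)

```text
clock: 2.8
position: [536.4, 147.9, 155.2]
ee_rot: [0.987, -0.163, 0.001, -0.0]
contact_force: [0.7, 0.4, -0.3]
gripper_width: 60.2
grasp_force: 0.0
```

```bash
python3 go.py 536 150 153 -0.32
```

```text
t 2.8 shift [-1.  -1.9  2.2] rot [-0.    -0.001 -0.007] j [ 0.56  0.34 -0.27  0.   -0.96  0.68]
```

Request:
jog_arm(
  motion=[
    {},
    {},
    {},
    {},
    {},
    {},
  ],
  aperture=8,
)

```text
clock: 3.4
position: [537.6, 149.2, 156.3]
ee_rot: [0.987, -0.162, 0.002, -0.001]
contact_force: [0.8, 0.6, 5.8]
gripper_width: 19.5
grasp_force: 58.5
```

```bash
python3 go.py 536 150 153 -0.32; python3 -c "
from h import *
s=arm.read_state();print(s['wrist_torque'])"
```

```text
t 3.4 shift [-1.8 -0.2  3.3] rot [-0.003 -0.004 -0.005] j [ 0.56  0.34 -0.27  0.   -0.96  0.68]
[ 0.2915114  -0.08900096 -0.04268845]
```

Request:
jog_arm(
  motion=[
    {},
    {},
  ],
)

```text
clock: 3.6
position: [537.6, 149.2, 156.4]
ee_rot: [0.987, -0.162, 0.002, -0.001]
contact_force: [0.9, 1.1, 6.6]
gripper_width: 19.3
grasp_force: 58.5
```

```bash
python3 - <<'E'
from h import *
im,d=viewer.get_image("scene");c=cv2.resize(im[150:250,300:420],None,fx=6,fy=6,interpolation=cv2.INTER_CUBIC)
cv2.imwrite("pics/k1.png",cv2.convertScaleAbs(c[:600,:720],alpha=1.6)); print(arm.read_state()["wrist_torque"])
E
```

```text
[ 0.22032209 -0.12880962  0.03147765]
```

View pics/k1.png

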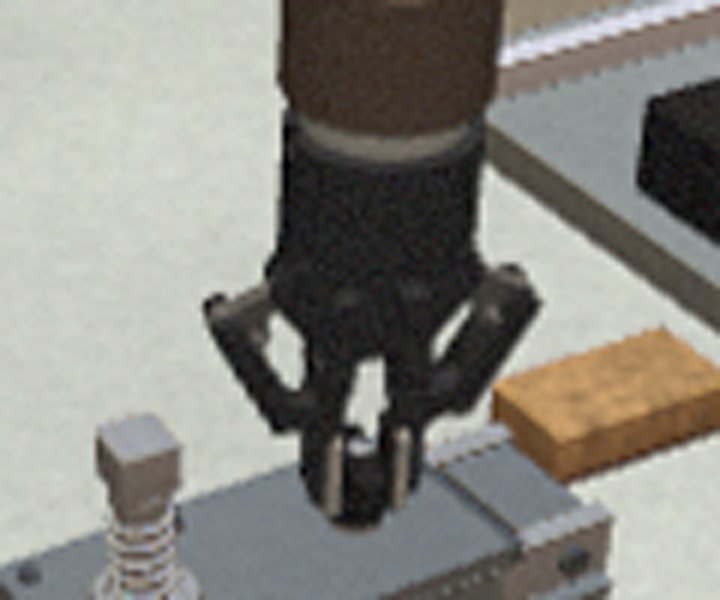

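The fingers straddle the wing, but the 19 mm opening and the upward push of 6 N show that the tips catch the hub. I'll regrip 5 mm higher.

To row units: -5 mm is -0.1, -3 mm is -0.06.

Request:
jog_arm(
  motion=[
    {},
    {"xyz":[0, 0, -0.06]},
    {"xyz":[0, 0, -0.1]},
    {"xyz":[0, 0, -0.1]},
  ],
  aperture=45,
)

```text
clock: 4.05
position: [536.0, 148.4, 159.4]
ee_rot: [0.987, -0.162, -0.0, 0.0]
contact_force: [-1.0, 0.3, 0.4]
gripper_width: 45.1
grasp_force: 0.0
```

Request:
jog_arm(
  motion=[
    {},
    {},
    {},
    {},
    {},
  ],
  aperture=8,
)

```text
clock: 4.55
position: [536.6, 148.6, 160.5]
ee_rot: [0.987, -0.162, 0.001, -0.0]
contact_force: [-1.1, -0.3, 6.1]
gripper_width: 13.7
grasp_force: 64.5
```

Request:
jog_arm(
  motion=[
    {"rotvec":[0, 0, 0.6]},
    {"rotvec":[0, 0, 1.2]},
    {"rotvec":[0, 0, 1.8]},
    {"rotvec":[0, 0, 2.4]},
    {"rotvec":[0, 0, 3]},
    {"rotvec":[0, 0, 3.6]},
    {"rotvec":[0, 0, 4.2]},
    {"rotvec":[0, 0, 4.8]},
    {"rotvec":[0, 0, 5.4]},
    {"rotvec":[0, 0, 5.75]},
  ],
)

```text
clock: 5.55
position: [534.6, 147.3, 160.4]
ee_rot: [0.739, -0.674, -0.0, 0.002]
contact_force: [-6.8, -1.8, 9.4]
gripper_width: 13.4
grasp_force: 65.3
```

```bash
python3 -c "
from h import *
s=arm.read_state();print(s['wrist_torque'],s['joints'][5])"
```

```text
[-0.56648529  1.68870734  0.16108078] -0.4697411982058303
```

Request:
jog_arm(
  motion=[
    {"rotvec":[0, 0, 0.5]},
    {"rotvec":[0, 0, 0.5]},
  ],
)

```text
clock: 5.75
position: [534.4, 147.2, 160.4]
ee_rot: [-0.706, 0.708, -0.0, -0.002]
contact_force: [-7.1, -1.8, 10.0]
gripper_width: 13.6
grasp_force: 66.5
```

```bash
python3 -c "
from h import *
s=arm.read_state();print(s['wrist_torque'],s['joints'][5])"
```

```text
[-0.54714849  1.82858244  0.94672834] -0.5646856455122523
```

To row units: 0.04 rad is 0.2.

Request:
jog_arm(
  motion=[
    {"rotvec":[0, 0, 0.2]},
    {"rotvec":[0, 0, 0.2]},
    {"rotvec":[0, 0, 0.2]},
  ],
)

```text
clock: 6.05
position: [534.4, 147.2, 160.5]
ee_rot: [-0.694, 0.72, -0.0, -0.003]
contact_force: [-6.8, -2.0, 9.9]
gripper_width: 13.4
grasp_force: 75.4
```

```bash
python3 -c "
from h import *
s=arm.read_state();print(s['wrist_torque'],s['joints'][5])"
```

```text
[-0.64510715  1.82421466  1.6277561 ] -0.6012121456857494
```

To row units: -0.06 rad is -0.3.

Request:
jog_arm(
  motion=[
    {"rotvec":[0, 0, -0.3]},
    {"rotvec":[0, 0, -0.3]},
    {"rotvec":[0, 0, -0.3]},
  ],
  aperture=50,
)

```text
clock: 6.35
position: [535.9, 148.4, 159.0]
ee_rot: [0.712, -0.702, -0.0, 0.0]
contact_force: [-0.7, 0.7, -0.8]
gripper_width: 50.2
grasp_force: 0.0
```

Request:
jog_arm(
  motion=[
    {"xyz":[0, 0, -0.4]},
    {"xyz":[0, 0, -1.2]},
    {"xyz":[0, 0, -2]},
    {"xyz":[0, 1.2, -2.8]},
    {"xyz":[0, 1.2, -2.8]},
    {"xyz":[0, 1.2, -2.8]},
  ],
)

```text
clock: 6.95
position: [475.3, 147.8, 302.1]
ee_rot: [0.713, -0.702, 0.001, -0.003]
contact_force: [0.7, -0.2, -0.4]
gripper_width: 50.2
grasp_force: 0.0
```

```bash
python3 go.py 537 46 290 -1.57; python3 meas.py 2
```

```text
t 6.95 shift [102.7 -60.   12.1] rot [-0.005  0.003  0.015] j [ 0.63  0.12 -0.18  0.   -1.27 -0.61]
scene knob n 159 med [541.3 145.3 172.8] z95 179.7 (array([538.9, 148.7]), array([18.8, 46.4]), 4.6)
   wingtop n 73 [538.5 147.5 177.2] dir -87.5 sd [ 4.1 13. ]
   head n 156 top 83 [540.2  43.6 222.2] (array([538.7,  44.3]), array([25. , 26.9]), 85.9) all (array([539.6,  43.7]), array([25.8, 28.5]), 83.8) z95 [220.2 224.4] px 316 329 219 232
   plate (array([538. , 101.7]), array([ 99.5, 198.6]), 1.1) 143.3
top knob n 52 med [536.4 133.4 178.6] z95 182.0 (array([536.7, 136.4]), array([23.6, 15.3]), 73.2)
   wingtop n 39 [536.7 133.6 179.3] dir 74.3 sd [3.7 5.2]
   head n 145 top 85 [538.   43.1 225.4] (array([537.7,  42.5]), array([25.2, 25.6]), 83.3) all (array([537.9,  42.8]), array([26.5, 25.5]), 86.5) z95 [223.4 227.7] px 297 309 240 252
   plate (array([537.7,  76.3]), array([ 94.8, 172.9]), 1.4) 144.9
```

```bash
python3 - <<'E'
from h import *
c=[(97,430),(150,412),(182,450),(124,462)]
w=[onz("scene",300+u/6-.4,150+v/6-.4,225)[:2] for u,v in c]
for i in range(4):
    e=w[(i+1)%4]-w[i]; print(w[i].round(1),np.linalg.norm(e).round(1),np.degrees(np.arctan2(e[1],e[0])).round(1))
s=cv2.imread("pics/scene2.png")[212:240,308:338];t=cv2.imread("pics/top2.png")[234:262,288:318]
f=lambda a:cv2.convertScaleAbs(cv2.resize(a,(400,373),interpolation=cv2.INTER_CUBIC),alpha=1.5)
cv2.imwrite("pics/h2.png",np.hstack([f(s),f(t)]))
E
```

```text
[530.8  31.6] 23.5 91.5
[530.2  55.1] 27.8 -5.1
[557.8  52.7] 23.1 -99.7
[554.   29.9] 23.2 175.8
```

View pics/h2.png

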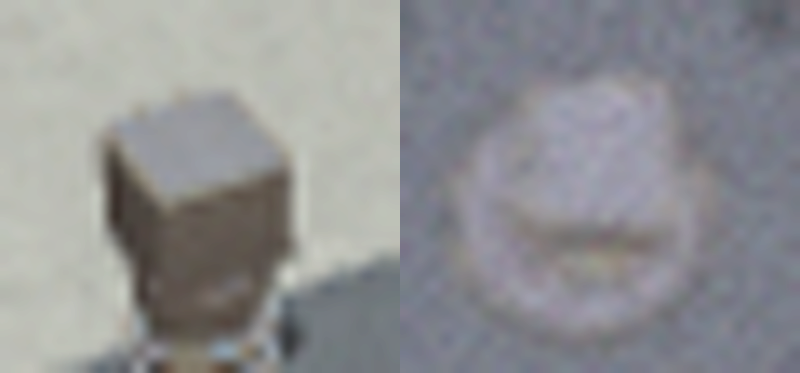

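```bash
python3 - <<'E'
from h import *
c=[(105,130),(232,90),(290,155),(170,205)]
w=[onz("scene",308+u/13.33-.46,212+v/13.33-.46,225)[:2] for u,v in c]
for i in range(4):
    e=w[(i+1)%4]-w[i]; print(w[i].round(1),np.linalg.norm(e).round(1),np.degrees(np.arctan2(e[1],e[0])).round(1))
print(np.mean(w,0))
E
python3 go.py 538 43 260 -0.08
```

```text
[530.5  30.9] 24.9 89.6
[530.7  55.8] 21.7 -3.8
[552.3  54.3] 25.1 -83.7
[555.1  29.3] 24.6 176.4
[542.12624252  42.57908136]
t 7.05 shift [105.6 -60.4  39.2] rot [-1.000e-03  0.000e+00 -1.476e+00] j [ 0.63  0.12 -0.18 -0.   -1.27 -0.61]
```

To row units: 105 mm is 2.1, 100 mm is 2, -1.516 rad is -7.58.

Request:
jog_arm(
  motion=[
    {"xyz":[1, -0.6, 0.2], "rotvec":[0, 0, -0.75]},
    {"xyz":[2, -1.2, 0.5], "rotvec":[0, 0, -1.5]},
    {"xyz":[2.1, -1.2, 0.78], "rotvec":[0, 0, -2.25]},
    {"xyz":[2.1, -1.2, 0.78], "rotvec":[0, 0, -3]},
    {"xyz":[2.1, -1.2, 0.78], "rotvec":[0, 0, -3.75]},
    {"xyz":[2.1, -1.2, 0.78], "rotvec":[0, 0, -4.5]},
    {"xyz":[2.1, -1.2, 0.78], "rotvec":[0, 0, -5.25]},
    {"xyz":[2.1, -1.2, 0.78], "rotvec":[0, 0, -6]},
    {"xyz":[2.1, -1.2, 0.78], "rotvec":[0, 0, -6.75]},
    {"xyz":[2.1, -1.2, 0.78], "rotvec":[0, 0, -7.58]},
  ],
  aperture=60,
)

```text
clock: 8.05
position: [538.0, 43.1, 258.0]
ee_rot: [0.999, -0.044, -0.002, 0.001]
contact_force: [-0.6, 0.8, -0.1]
gripper_width: 60.3
grasp_force: 0.0
```

```bash
python3 go.py 538.5 43 198 -0.04
```

```text
t 8.05 shift [ 0.7 -0.  60. ] rot [ 0.001  0.004 -0.047] j [ 0.38  0.22 -0.16 -0.   -1.2   1.1 ]
```

To row units: 60 mm is 1.2, 30 mm is 0.6, -0.04 rad is -0.2.

Request:
jog_arm(
  motion=[
    {"xyz":[0, 0, 0.6], "rotvec":[0, 0, -0.2]},
    {"xyz":[0, 0, 1.2], "rotvec":[0, 0, -0.2]},
    {"xyz":[0, 0, 1.2], "rotvec":[0, 0, -0.2]},
    {"xyz":[0, 0, 1.2], "rotvec":[0, 0, -0.2]},
  ],
)

```text
clock: 8.45
position: [538.1, 43.0, 199.3]
ee_rot: [1.0, -0.026, -0.001, 0.001]
contact_force: [0.7, 0.3, 0.7]
gripper_width: 59.8
grasp_force: 0.0
```

```bash
python3 go.py 538.5 43 198 -0.04
```

```text
t 8.45 shift [0.4 0.  1.3] rot [ 0.002  0.002 -0.013] j [ 0.38  0.27 -0.25  0.   -1.06  1.14]
```

Request:
jog_arm(
  motion=[
    {},
    {},
    {},
    {},
    {},
  ],
  aperture=20,
)

```text
clock: 8.95
position: [538.9, 44.6, 202.0]
ee_rot: [1.0, -0.026, 0.002, -0.001]
contact_force: [-0.2, 5.5, 5.5]
gripper_width: 24.6
grasp_force: 59.1
```

```bash
python3 go.py 538.5 43 198 -0.04; python3 -c "
from h import *
s=arm.read_state();print(s['wrist_torque'])"
```

```text
t 8.95 shift [-0.3  1.6  4. ] rot [-0.003 -0.004 -0.012] j [ 0.38  0.26 -0.25 -0.   -1.06  1.14]
[ 2.07906246  0.25737858 -0.02588338]
```

Request:
jog_arm(
  motion=[
    {"xyz":[0, -0.02, -0.024], "rotvec":[0, 0, -0.5]},
    {"xyz":[0, -0.02, -0.026], "rotvec":[0, 0, -1]},
    {"xyz":[0, -0.02, -0.028], "rotvec":[0, 0, -1.5]},
    {"xyz":[0, -0.02, -0.03], "rotvec":[0, 0, -2]},
    {"xyz":[0, -0.02, -0.032], "rotvec":[0, 0, -2.5]},
    {"xyz":[0, -0.02, -0.034], "rotvec":[0, 0, -3]},
    {"xyz":[0, -0.02, -0.038], "rotvec":[0, 0, -3.5]},
    {"xyz":[0, -0.02, -0.04], "rotvec":[0, 0, -4]},
    {"xyz":[0, -0.02, -0.04], "rotvec":[0, 0, -4]},
  ],
)

```text
clock: 9.85
position: [539.4, 46.3, 203.2]
ee_rot: [0.931, 0.366, 0.003, -0.001]
contact_force: [1.4, 6.4, 2.7]
gripper_width: 25.2
grasp_force: 59.1
```

```bash
python3 -c "
from h import *
s=arm.read_state();print(s['wrist_torque'],s['joints'][5])"
```

```text
[ 2.35549713 -0.42586697  0.06428437] 1.9371010861996607
```

Request:
jog_arm(
  motion=[
    {"xyz":[0.02, -0.02, -0.002], "rotvec":[0, 0, -0.5]},
    {"xyz":[0.034, -0.036, -0.006], "rotvec":[0, 0, -1]},
    {"xyz":[0.034, -0.036, -0.008], "rotvec":[0, 0, -1.5]},
    {"xyz":[0.034, -0.036, -0.01], "rotvec":[0, 0, -2]},
    {"xyz":[0.034, -0.036, -0.014], "rotvec":[0, 0, -2.5]},
    {"xyz":[0.034, -0.036, -0.016], "rotvec":[0, 0, -3]},
    {"xyz":[0.034, -0.036, -0.018], "rotvec":[0, 0, -3.5]},
    {"xyz":[0.034, -0.036, -0.02], "rotvec":[0, 0, -4]},
    {"xyz":[0.034, -0.036, -0.02], "rotvec":[0, 0, -4]},
  ],
)

```text
clock: 10.75
position: [538.4, 48.5, 203.1]
ee_rot: [0.715, 0.7, 0.002, -0.0]
contact_force: [1.6, 5.3, -0.8]
gripper_width: 24.7
grasp_force: 58.7
```

```bash
python3 -c "
from h import *
s=arm.read_state();print(s['wrist_torque'],s['joints'][5])"; python3 meas.py 3 | grep -v knob
```

```text
[ 2.24606129 -0.37323522  0.05473828] 2.7326279974253658
   wingtop n 72 [538.  147.1 177. ] dir -87.6 sd [ 4.  13.5]
   head n 6125 top 542 [551.6  40.1 556.4] (array([547.2,  42.5]), array([81.3, 68.2]), 60.5) all (array([546. ,  41.5]), array([105.7,  91.3]), 44.4) z95 [448.6 555.6] px 303 355 67 234
   plate (array([537.8, 102.2]), array([ 98.8, 198.6]), 1.0) 143.2
  return _methods._mean(a, axis=axis, dtype=dtype,
  ret = um.true_divide(
Traceback (most recent call last):
  File "meas.py", line 19, in <module>
    import sys; meas(sys.argv[1])
                ~~~~^^^^^^^^^^^^^
  File "meas.py", line 12, in meas
    p=P[kb]; print(n,"knob n",len(p),"med",np.median(p,0).round(1),"z95",np.percentile(p[:,2],95).round(1),rect(p))
                                                                         ~~~~~~~~~~~~~^^^^^^^^^^^
IndexError: index -1 is out of bounds for axis 0 with size 0
```

Turned back by 1.6 rad, and the carriage has not moved. Opening lets the screw drop.

Request:
jog_arm(
  motion=[
    {},
    {},
    {},
    {},
    {},
  ],
  aperture=50,
)

```text
clock: 11.35
position: [537.6, 46.6, 203.3]
ee_rot: [0.715, 0.699, -0.0, 0.0]
contact_force: [0.4, 0.4, 0.9]
gripper_width: 49.9
grasp_force: 0.0
```

```bash
python3 - <<'E'
from h import *
im,d=viewer.get_image("scene");np.save("scene4.npy",d);cv2.imwrite("pics/scene4.png",im)
c=cv2.resize(im[185:260,290:380],None,fx=8,fy=8,interpolation=cv2.INTER_CUBIC)
cv2.imwrite("pics/d4.png",cv2.convertScaleAbs(c,alpha=1.6))
P=cloud("scene",d).reshape(480,640,3);P0=cloud("scene",np.load("scene2.npy")).reshape(480,640,3)
for v in range(214,242,2): print(v,P0[v,323].round(0),P[v,323].round(0))
E
python3 go.py 538 45 198 1.55
```

```text
214 [214. 240.  -6.] [219. 237.  -2.]
216 [228. 232.  -3.] [228. 231.  -2.]
218 [236. 227.  -4.] [236. 227.  -4.]
220 [533.  49. 224.] [250. 218.   0.]
222 [538.  47. 222.] [529.  52. 215.]
224 [546.  42. 223.] [537.  47. 216.]
226 [552.  38. 222.] [546.  42. 217.]
228 [549.  40. 214.] [550.  39. 216.]
230 [552.  38. 211.] [555.  36. 214.]
232 [549.  40. 204.] [552.  38. 206.]
234 [549.  40. 198.] [555.  37. 203.]
236 [548.  41. 191.] [554.  37. 197.]
238 [545.  43. 183.] [548.  41. 186.]
240 [549.  41. 181.] [548.  41. 180.]
t 11.4 shift [-1.7  0.4  5.3] rot [-0.     0.    -0.003] j [ 0.39  0.26 -0.24  0.   -1.06  2.73]
```

View pics/d4.png

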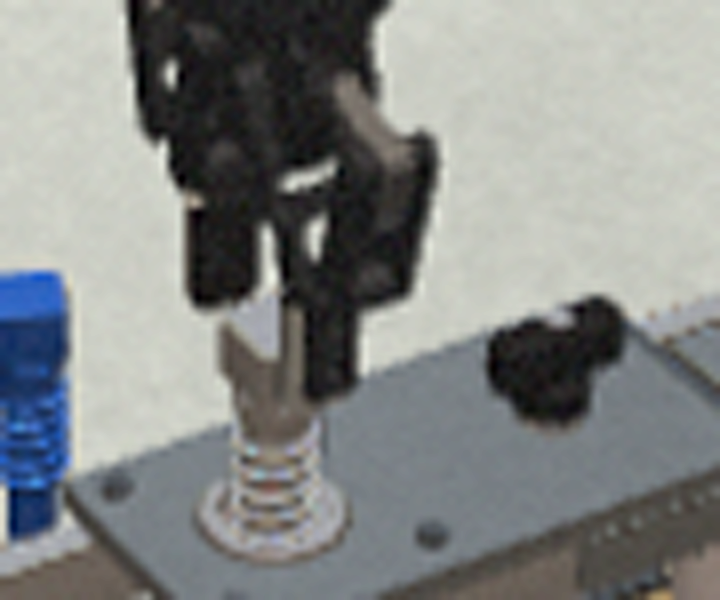

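The head top is now about 7 mm lower, at pixel (265,320), so the screw has dropped. The knob wing at (555,355) is untouched. I'll lower the tool and grip again.

To row units: 9 mm is 0.18, 5 mm is 0.1.

Request:
jog_arm(
  motion=[
    {"xyz":[-0.01, 0, 0.1]},
    {"xyz":[-0.01, 0, 0.18]},
    {"xyz":[-0.01, 0, 0.18]},
  ],
)

```text
clock: 11.7
position: [537.1, 46.3, 193.3]
ee_rot: [0.715, 0.699, -0.001, -0.0]
contact_force: [1.4, 0.8, 1.0]
gripper_width: 49.8
grasp_force: 0.0
```

Request:
jog_arm(
  motion=[
    {},
    {},
    {},
    {},
    {},
  ],
  aperture=20,
)

```text
clock: 12.2
position: [537.9, 46.5, 194.7]
ee_rot: [0.715, 0.699, 0.0, 0.0]
contact_force: [-0.3, 0.2, 2.4]
gripper_width: 25.2
grasp_force: 58.7
```

Request:
jog_arm(
  motion=[
    {"xyz":[0, 0, 0.004], "rotvec":[0, 0, 0.7]},
    {"xyz":[0, 0, 0.008], "rotvec":[0, 0, 1.4]},
    {"xyz":[0, 0, 0.01], "rotvec":[0, 0, 2.1]},
    {"xyz":[0, 0, 0.014], "rotvec":[0, 0, 2.8]},
    {"xyz":[0, 0, 0.018], "rotvec":[0, 0, 3.5]},
    {"xyz":[0, 0, 0.022], "rotvec":[0, 0, 4.2]},
    {"xyz":[0, 0, 0.024], "rotvec":[0, 0, 4.9]},
    {"xyz":[0, 0, 0.028], "rotvec":[0, 0, 5.6]},
    {"xyz":[0, 0, 0.032], "rotvec":[0, 0, 6.3]},
    {"xyz":[0, 0, 0.036], "rotvec":[0, 0, 7]},
  ],
)

```text
clock: 13.2
position: [535.9, 47.4, 192.6]
ee_rot: [0.997, 0.071, -0.002, -0.001]
contact_force: [-5.8, 4.5, 5.1]
gripper_width: 24.9
grasp_force: 59.9
```

```bash
python3 -c "
from h import *
s=arm.read_state();print(s['wrist_torque'],s['joints'][5])"
```

```text
[1.86118455 1.9582254  0.11360378] 1.326333743742108
```

To row units: 1.8 mm is 0.036, 1.6 mm is 0.032, 1.4 rad is 7.

Request:
jog_arm(
  motion=[
    {"xyz":[0, 0, 0.004], "rotvec":[0, 0, 0.7]},
    {"xyz":[0, 0, 0.008], "rotvec":[0, 0, 1.4]},
    {"xyz":[0, 0, 0.01], "rotvec":[0, 0, 2.1]},
    {"xyz":[0, 0, 0.014], "rotvec":[0, 0, 2.8]},
    {"xyz":[0, 0, 0.018], "rotvec":[0, 0, 3.5]},
    {"xyz":[0, 0, 0.022], "rotvec":[0, 0, 4.2]},
    {"xyz":[0, 0, 0.024], "rotvec":[0, 0, 4.9]},
    {"xyz":[0, 0, 0.028], "rotvec":[0, 0, 5.6]},
    {"xyz":[0, 0, 0.032], "rotvec":[0, 0, 6.3]},
    {"xyz":[0, 0, 0.036], "rotvec":[0, 0, 7]},
  ],
)

```text
clock: 14.2
position: [536.9, 48.8, 191.0]
ee_rot: [0.809, -0.588, -0.001, -0.001]
contact_force: [-5.5, 8.3, 5.3]
gripper_width: 25.0
grasp_force: 59.4
```

```bash
python3 -c "
from h import *
s=arm.read_state();print(s['wrist_torque'],s['joints'][5])"
```

```text
[2.86682789 1.60838711 0.07837272] -0.07371523226016741
```

To row units: 1.8 mm is 0.036, 1.6 mm is 0.032, 1.4 rad is 7.

Request:
jog_arm(
  motion=[
    {"xyz":[0, 0, 0.004], "rotvec":[0, 0, 0.7]},
    {"xyz":[0, 0, 0.008], "rotvec":[0, 0, 1.4]},
    {"xyz":[0, 0, 0.01], "rotvec":[0, 0, 2.1]},
    {"xyz":[0, 0, 0.014], "rotvec":[0, 0, 2.8]},
    {"xyz":[0, 0, 0.018], "rotvec":[0, 0, 3.5]},
    {"xyz":[0, 0, 0.022], "rotvec":[0, 0, 4.2]},
    {"xyz":[0, 0, 0.024], "rotvec":[0, 0, 4.9]},
    {"xyz":[0, 0, 0.028], "rotvec":[0, 0, 5.6]},
    {"xyz":[0, 0, 0.032], "rotvec":[0, 0, 6.3]},
    {"xyz":[0, 0, 0.036], "rotvec":[0, 0, 7]},
  ],
)

```text
clock: 15.2
position: [537.5, 49.4, 189.4]
ee_rot: [-0.24, 0.971, 0.002, 0.001]
contact_force: [-3.9, 9.5, 5.1]
gripper_width: 24.8
grasp_force: 59.4
```

```bash
python3 -c "
from h import *
s=arm.read_state();print(s['wrist_torque'],s['joints'][5])"
```

```text
[3.3670788  1.37540315 0.12090165] -1.4736961233653478
```

To row units: 2 mm is 0.04, 1 mm is 0.02, 1.38 rad is 6.9.

Request:
jog_arm(
  motion=[
    {"xyz":[-0.006, 0.02, 0.004], "rotvec":[0, 0, 0.7]},
    {"xyz":[-0.012, 0.04, 0.008], "rotvec":[0, 0, 1.4]},
    {"xyz":[-0.012, 0.04, 0.01], "rotvec":[0, 0, 2.1]},
    {"xyz":[-0.012, 0.04, 0.014], "rotvec":[0, 0, 2.8]},
    {"xyz":[-0.012, 0.04, 0.018], "rotvec":[0, 0, 3.5]},
    {"xyz":[-0.012, 0.04, 0.022], "rotvec":[0, 0, 4.2]},
    {"xyz":[-0.012, 0.04, 0.024], "rotvec":[0, 0, 4.9]},
    {"xyz":[-0.012, 0.04, 0.028], "rotvec":[0, 0, 5.6]},
    {"xyz":[-0.012, 0.04, 0.032], "rotvec":[0, 0, 6.3]},
    {"xyz":[-0.012, 0.04, 0.036], "rotvec":[0, 0, 6.9]},
  ],
)

```text
clock: 16.2
position: [538.0, 49.2, 187.7]
ee_rot: [0.433, 0.901, 0.001, 0.001]
contact_force: [0.2, 1.1, 2.5]
gripper_width: 24.6
grasp_force: 59.3
```

Request:
jog_arm(
  motion=[
    {},
    {},
    {},
  ],
)

```text
clock: 16.5
position: [537.9, 49.2, 187.6]
ee_rot: [0.43, 0.903, 0.001, 0.001]
contact_force: [1.0, 4.6, 3.6]
gripper_width: 25.0
grasp_force: 59.5
```

```bash
python3 - <<'E'
from h import *
s=arm.read_state();print(s['wrist_torque'],s['joints'][5])
im,d=viewer.get_image("scene")
c=cv2.resize(im[185:260,290:380],None,fx=8,fy=8,interpolation=cv2.INTER_CUBIC)
cv2.imwrite("pics/e5.png",cv2.convertScaleAbs(c,alpha=1.6))
P=cloud("scene",d).reshape(480,640,3)
k=P[(P[...,2]>174)&(P[...,2]<190)&(P[...,1]>118)&(P[...,1]<190)&(abs(P[...,0]-540)<40)];print("knob",k.mean(0).round(1))
b=P[(abs(P[...,2]-145)<4)&(abs(P[...,0]-540)<60)&(P[...,1]>-20)&(P[...,1]<240)];print(cv2.minAreaRect(b[:,:2].astype(np.float32)))
E
```

```text
[ 1.48744893e+00  8.80752063e-04 -2.95083518e-02] -2.850630014250702
knob [538.5 146.6 177.2]
((538.16015625, 102.01787567138672), (97.5821533203125, 198.0739288330078), 1.1361523866653442)
```

View pics/e5.png

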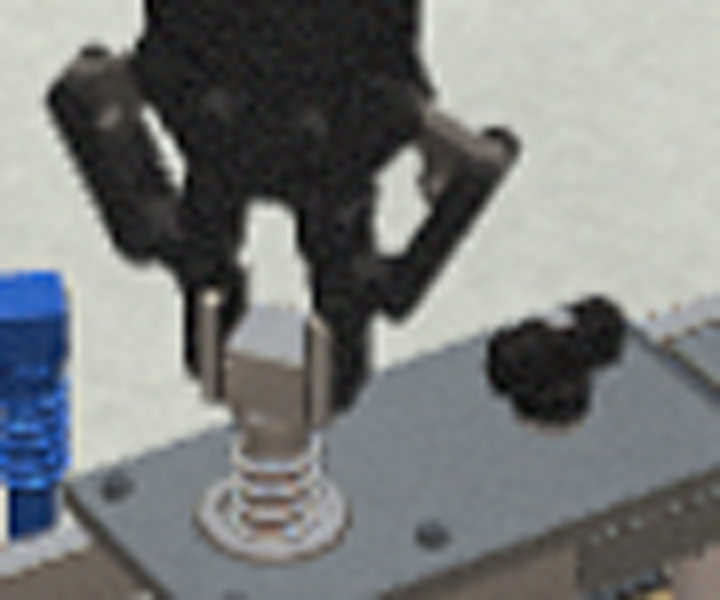

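The head sits lower and is still gripped square, at (270,360). The knob and carriage are where they were. The screw went forward 5.6 rad from the drop, within the quarter-turn tolerance, so I'm handing in.

```bash
python3 -c "
from bench import arm
print(arm.job_done())"
```

```text
the job is handed in; nothing more can be done
None
```

The job is handed in at about 16.6 s, though no verdict came back: the knob was turned to its stop, the screw dropped about 7 mm into the thread and was then turned forward 5.6 rad (about 0.9 of a turn, inside the quarter-turn tolerance). The head is still gripped at about 59 N, and the carriage shifted only about 3 mm.

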